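# Load two boards into a ratcheting board magazine

### The arm

A 6-joint arm with a two-finger parallel gripper is mounted at the origin on a cart in front of the work surface, level with it; the furniture and walls round the work are solid. World frame = base frame: x ahead of the robot, y to its left, z up, the work surface at z = 0. Lengths are in mm, angles in rad, forces in N, time in s.
With the tool pointing down it reaches from about 275 to 850 mm from the base axis. Payload 19 kg.
Tool frame: the origin (TCP) lies midway between the tips of the shut fingers; the grasp point (between the pads) lies 19 mm behind it (robot.grip_depth is the distance from the TCP to the grasp point, in mm); z points along the fingers, y is the line along which they close (so a half turn about z gives the same grasp; the last joint's range is limited). The gripper opens to 85 mm and grips with 20 to 120 N. Pads are 22 mm wide; open, the fingers measure 114 mm over their backs; the gripper's body (76 mm by 85 mm) begins 54 mm behind the grasp point. The pads swing forward as they close: fully open they stand 13 mm farther back than shut.
Start: joints at [0.983, 0.15, 1.437, -0, 1.554, -0.134], TCP at [252.07, 516.77, 231.267] pointing down, gripper open.
Joint ranges: [-2.8, 2.8], [-0.68, 2.1], [0.12, 2.68], [-1.39, 4.53], [0.16, 2.79], [-2.81, 2.81]. Speed limits (rad/s): [1.89, 1.89, 2.22, 3.01, 3.01, 3.01].

### API

Orientations are given as [roll, pitch, yaw] about the fixed x, y, z axes, in that order (R = Rz(yaw) Ry(pitch) Rx(roll)).
In Python, from plant import robot gives the robot as it stands.
- The arm moves only by the tool step_arm, never from a script. Its argument "plan" is a list that holds one entry, the list of rows, each a list of 5 numbers: the shift along the tool's x, y, z in units of 60 mm (1.0 is 60 mm), then the turn about the tool's z in units of 6 degrees (1.0 is 6 degrees), then the opening, from 0 (shut) to 1 (fully open). In form: [[[dx, dy, dz, turn, gripper], ...]]. A call has 1 to 20 rows; each row shifts and turns the commanded pose from where the row before left it, along the tool's axes as they then stand; what a row does not reach is not made up. A row lasts 1/8 s, in which the tool goes at most 62.5 mm and 10.7 degrees, less where a joint would pass 70% of its speed; a pose out of reach is approached as far as the arm can. A call is refused whole if a number of a shift passes 1 or a number of a turn 1, either way. A call with a gripper value outside its range is refused whole. The fingers move at their own pace and stop on an object; "force" is the grip in N (left out, the last holds). Time passes only in rows, so rows that do not move let the fingers close. It gives the time, the measured TCP pose, the force, the opening and the grip force at its end, in the units of the state.
- robot.sense(): the state, without advancing time (a new reading comes with each control period).
- robot.read_camera(name): name is "side" or "top" or "wrist"; returns (picture, depth): 420x560x3 uint8, red, green, blue; 420x560 float32, mm along the optical axis (not along the pixel's ray), 0 where there is no reading.
- robot.calibration(name): a dict with "K" (3x3 intrinsics, pixels), "R" (3x3) and "t" (3): a world point X has camera coordinates R X + t; the wrist camera has in their place "mount" (4x4, takes a point from camera to tool coordinates, whose origin is the TCP and whose axes are the flange's). Camera axes: x right, y down, z forward; pixel columns grow to the right and rows downward; lengths in mm; the calibration is good to about 2 mm. A picture is of the moment at which its call begins: read the wrist's pose just before it. calibration takes no time and is no camera call.
- robot.job_done(): hands the job in; it is judged then, once.
Trained networks look in the newest picture that a camera, given by its name, has taken for a name from the list of things; names that differ only in an ending like _2 or _b are one class to them, and where a whole thing is asked for, a point or a joint stands for the part that bears it (a point fixed in the world has none). Each returns a list of dicts, best first, with "confidence" (0 to 1); they miss things now and then, are a little off and sometimes report something else, mostly with a low value. They report only what shows in the picture. A call takes as long as a camera call.
- robot.spot_in(target, camera): "position" ([row, column] in pixels, amid what is visible of it).
The state is a dict: "time": time; "q": joint angles; "joint_vel": joint speeds; "joint_efforts": joint torques, N m; "eef_pos": TCP position; "tool_rot": TCP orientation; "ft_force": force on the tool from outside, world axes, zero at the start; "wrist_torque": the same for the moment, N m; "gripper_width": finger opening in mm; "gripper_force": force on a finger pad.
Only numpy, scipy, OpenCV 4.12 (cv2) and the standard library are available. Lean on these libraries where they do the work, as an engineer would, in place of code of your own. Each camera call takes 0.05 s, during which the arm holds its last target. There are 200 camera calls.

### The job

Put the two boards that stand face to face on the table away into the sloping board magazine: flip the magazine's ratchet pawl over so that it lets go, draw the follower fully back, and set both boards on their long edges in the bay, side by side against the low end wall. Then push the follower up snug against the boards and flip the pawl back down onto its rack so that they are locked in. Leave the other things on the table where they are.

Things in the scene. Friction and masses are not known exactly. Their poses are not given: they have to be found in the camera images.
- magazine_bed: Sloping plywood bed of the board magazine, 186x168 mm, fixed to the table. Origin: on the bed floor at the foot of the low end wall's inner face, midway across. x runs up the slope (rises 27.5 deg, away from the robot), y across to the left, z square to the floor, so it leans toward the robot. Low end wall: x -12 to 0, 36 mm high. Side walls: inner faces y +-72, x 0 to 64, 36 mm high.
- bay (a point): Point on the bay floor amid the place of the pair of boards (17 mm up from the low end wall), axes as the bed's. The boards stand there with length along y and height along z, tops 32 mm and more above the walls: grip and let go above the walls with the tool leaning like z. Axes as the bed's. Toothed rack (8 mm pitch, 6 mm high): y -36 to -56, bed x 82 to 170 mm.
- follower (a joint): Follower, a plate with a block behind, slides along bed x. Value (m) = clear width from low end wall to plate: starts 0.004 to 0.024, fully back 0.056, about 0.034 when on both boards. Plate 12 mm thick, 138 wide, top 38 mm over floor; block to 85 mm behind plate face, top 22 mm. 5 N friction, stays where left. Pawl down: ratchets toward the low wall, locked against moving back (8 mm play).
- follower_bar (a point): Centre of the follower's pull bar: round, 12 mm thick, 60 mm long along bed y, on two posts; 48 mm behind the plate's face, 76 mm above the bed floor (bed x = follower value + 0.048, y 0.030, z 0.076). Grip it across bed x. Axes as the bed's.
- pawl (a joint): Ratchet pawl, a steel lever on the follower, hinged along bed y at bed x = follower value + 0.062, y -0.046, z 0.028. Value (rad): 0 to 0.2 = down, tip on the rack, follower locked; 1.2 = flipped fully over, released. It over-balances: past about 0.4 either way it falls by its own weight to that end and stays. Turning takes under 1 N at its grip.
- pawl_grip (a point): Centre of the pawl's cross grip: round bar 16 mm thick, 32 mm long along bed y, 58 mm from the hinge. From the follower plate's face, in bed axes: pawl down x 0.106, z 0.065 (leans up the slope); flipped over x 0.043, z 0.083; y -0.046 always. Push it down the slope from behind to flip it (room behind is free), up the slope to flip it back.
- board_a_center (a point): Centre (half-way up) of the first board: white-faced chipboard 17 mm thick (own x) x 138 mm long (own y) x 68 mm high (own z), 0.12 kg, standing on its long edge.
- board_b_center (a point): Centre (half-way up) of the second board: like the first but 134 mm long x 72 mm high; it stands face to face with the first (centres about 18 mm apart along their x), the pair 35 mm thick.
- tape_measure_center (a point): Bystander: yellow tape measure standing on edge, 36x75x60 mm; point at its centre. Leave it.
- feed_wheel_center (a point): Bystander: black wheel lying flat, diameter 45, 24 mm high; point at its centre. Leave it.
- nail_box_center (a point): Bystander: small flat box, 30x64x18 mm, just in front of the magazine's low end; point at its centre. Leave it.
- fluid_bottle_center (a point): Bystander: small square bottle, 43x57x104 mm; point at its centre. Leave it.
- mug_1_center (a point): Bystander: green mug, 86x125x96 mm with its handle; point at its centre. Leave it.
- offcut_c_center (a point): Bystander: bare board lying flat, 85x150x16 mm; point at its centre. Leave it.

How it is judged (in metres and radians):
On the way, in this order (a step that is already met when the one before it is completed fails the run):
1. the pawl is flipped over, off its rack (beyond 0.9 rad) (value of joint pawl above 0.9 rad), for 0.2 s.
2. the follower is drawn back (clear width over 50 mm) (value of joint follower above 0.05 m), for 0.2 s.
3. both boards stand on the bay floor (x of board_a_center in the frame of magazine_bed between 0 and 0.05 m and y of board_a_center in the frame of magazine_bed between -0.012 and 0.012 m and z of board_a_center in the frame of magazine_bed between 0.026 and 0.042 m and x of board_b_center in the frame of magazine_bed between 0 and 0.05 m and y of board_b_center in the frame of magazine_bed between -0.012 and 0.012 m and z of board_b_center in the frame of magazine_bed between 0.028 and 0.044 m), for 0.2 s.
4. the follower is up against the boards and the pawl is down on the rack (value of joint follower below 0.044 m and value of joint pawl below 0.25 rad), for 0.2 s.
At the end, for the whole second after the job is handed in: Both boards at rest on their long edges on the bay floor (centres within 8 mm of seated height and 12 mm of the middle, at most 0.15 rad askew); follower within about 10 mm of them (clear width under 44 mm); pawl down on the rack (under 0.25 rad) (all of step 3 and all of step 4 and angle between the z axis of each of board_a_center, board_b_center and the z axis of magazine_bed, either way round below 0.15 rad and angle between the y axis of each of board_a_center, board_b_center and the y axis of magazine_bed, either way round below 0.15 rad and linear speed of each of board_a, board_b below 0.02 m/s); the robot touches nothing.
It fails at once if one of the other things on the table is moved by more than 40 mm (distance of any of tape_measure_center, feed_wheel_center, nail_box_center, fluid_bottle_center, mug_1_center, offcut_c_center from where it was at the start of the episode above 0.04 m).
It also fails if it takes over 72 s, if anything falls off the work surface, if the arm or the gripper's body presses on something with over 40 N, if the wrist force passes 120 N, or if a joint passes its speed limit or range.

## Working session

There is one attempt and no reset: what is moved stays moved. The work goes in short steps, Python scripts to look and compute and a tool call to move; the robot and the scene stay as the last step left them, time stands still between calls to the robot, and variables do not carry over. Pictures are saved under pics/ and viewed, at most 10 in all, crops included, and the job is handed in when it is done.

Besides the shell and the picture viewer there is one more tool, called after "Request:" as name(argument=value, ...) on one line, values as JSON. step_arm: Moves the arm, as the interface text tells. Its arguments: {"type":"object","properties":{"plan":{"type":"array"},"force":{"type":"number"}},"required":["plan"]}

```bash
mkdir -p pics; ls; cat > h.py <<'E'
import numpy as np, cv2
from plant import robot
from scipy.spatial.transform import Rotation as Ro
def cloud(cam):
    s=robot.sense(); im,d=robot.read_camera(cam); c=robot.calibration(cam); K=np.array(c["K"])
    v,u=np.mgrid[:420,:560]; P=np.stack([(u-K[0,2])/K[0,0]*d,(v-K[1,2])/K[1,1]*d,d],-1)
    if "mount" in c:
        M=np.array(c["mount"]); P=P@M[:3,:3].T+M[:3,3]; R=Ro.from_euler('xyz',s["tool_rot"]).as_matrix()
        P=P@R.T+np.array(s["eef_pos"])
    else: P=(P-np.array(c["t"]))@np.array(c["R"])
    P[d==0]=np.nan
    return im,P
E
python3 - <<'E'
from h import *
print(robot.sense())
ims=[]
for c in("top","side"):
    im,P=cloud(c); np.save(f"{c}.npy",P); cv2.imwrite(f"pics/{c}0.png",im[...,::-1])
    for n in ["magazine_bed","follower","follower_bar","pawl","pawl_grip","board_a_center","board_b_center","nail_box_center","fluid_bottle_center","tape_measure_center","mug_1_center"]:
        for r in robot.spot_in(n,c)[:2]:
            p=np.round(r["position"]).astype(int); print(c,n,p,round(r["confidence"],2),np.round(P[tuple(p)]))
E
```

```text
pics
{'time': 0.0, 'q': array([ 9.83013499e-01,  1.50991384e-01,  1.43800925e+00, -2.37353393e-06,
        1.55378607e+00, -1.33983551e-01]), 'joint_vel': array([-0.00064598, -0.00158756,  0.00031256,  0.00014485, -0.00106603,
        0.001917  ]), 'joint_efforts': array([ 2.72360820e-03, -7.13019776e+01, -5.70900357e+01,  9.82029997e-05,
        8.34237202e-03, -4.08917367e-05]), 'eef_pos': array([251.94920533, 516.6012779 , 230.68323142]), 'tool_rot': array([-3.14040899e+00, -1.57152337e-04,  2.68779333e+00]), 'ft_force': array([ 0.39775235, -1.06944058, -0.28385136]), 'wrist_torque': array([-0.01285037, -0.03528178, -0.03275056]), 'gripper_force': 0.0, 'gripper_width': 85.28039721404848}
top magazine_bed [224 368] 0.57 [ 490. -321.   79.]
top follower [233 366] 0.65 [ 465. -316.   74.]
top follower_bar [234 367] 0.57 [ 462. -318.   81.]
top pawl [218 392] 0.58 [ 501. -374.  146.]
top pawl_grip [220 386] 0.44 [ 496. -358.  144.]
top board_a_center [199 220] 0.93 [559.  96.  64.]
top board_a_center [222 368] 0.26 [ 495. -321.   85.]
top board_b_center [195 220] 0.89 [569.  94.  78.]
[... 356 characters left out ...]
 [ 454. -328.   65.]
side pawl [247 294] 0.72 [ 522. -310.   76.]
side pawl [199 266] 0.61 [575.  57.  77.]
side pawl_grip [251 291] 0.6 [ 485. -376.  102.]
side board_a_center [210 257] 0.94 [551.  83.  31.]
side board_a_center [200 310] 0.65 [723.  24.  65.]
side board_b_center [199 267] 0.64 [582.  67.  72.]
side board_b_center [255 270] 0.31 [ 455. -310.   65.]
side nail_box_center [288 253] 0.81 [ 387. -373.   18.]
side fluid_bottle_center [191 288] 0.64 [695. 152.  59.]
side fluid_bottle_center [244 291] 0.36 [ 485. -377.  121.]
side tape_measure_center [222 287] 0.54 [605. -59.  34.]
side mug_1_center [200 311] 0.66 [725.  20.  66.]
side mug_1_center [254 276] 0.62 [ 467. -322.   71.]
```

```bash
python3 - <<'E'
import cv2,numpy as np
t=cv2.imread("pics/top0.png");s=cv2.imread("pics/side0.png")
cv2.imwrite("pics/m0.png",np.vstack([cv2.resize(t[120:290,170:440],(800,500))[:300*1],cv2.resize(s[170:310,180:400],(470,300)).copy() if 0 else cv2.copyMakeBorder(cv2.resize(s[170:310,180:400],(470,300)),0,0,0,330,0)]))
cv2.imwrite("pics/t1.png",cv2.resize(t[110:290,170:440],(800,533)))
E
```

```text
(no output)
```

View pics/t1.png

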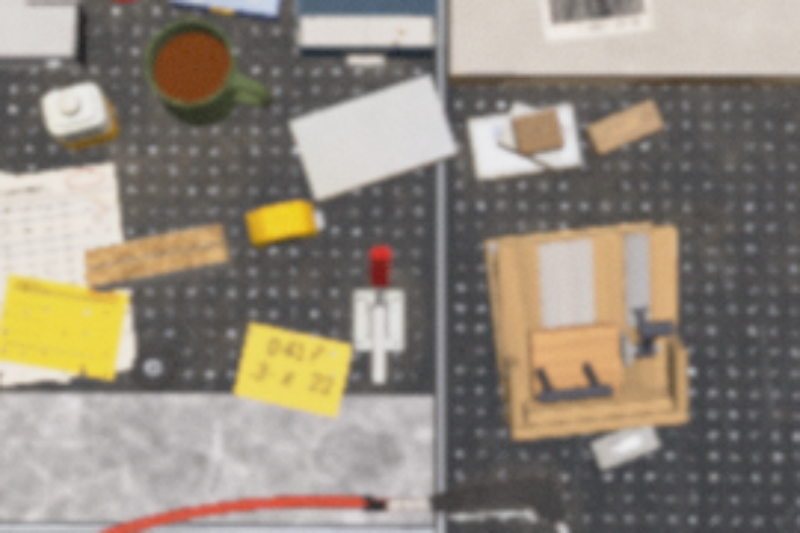

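```bash
cat >> h.py <<'E'
def go(target,yaw=None,grip=1.0,n=None,start=None):
    """print rows from commanded start pose to world target (mm), yaw (rad)"""
    s=robot.sense(); p=np.array(s["eef_pos"] if start is None else start[:3],float); y=s["tool_rot"][2] if start is None else start[3]
    yaw=y if yaw is None else yaw; d=np.array(target,float)-p; tt=-np.degrees((yaw-y+np.pi)%(2*np.pi)-np.pi)/6
    n=n or max(1,int(np.ceil(max(np.linalg.norm(d)/57,abs(tt)/.98)))); rows=[]
    for i in range(n):
        R=Ro.from_euler('xyz',[np.pi,0,y]).as_matrix(); q=R.T@(np.array(target)-p)/(n-i)
        r=np.round(np.r_[q/60,tt/n],3); rows.append([float(v) for v in r]+[grip]); p=p+R@r[:3]*60; y-=np.radians(r[3]*6)
    print(rows); return [*p,y]
E
python3 - <<'E'
from h import *
go([440,-330,330],1.67,grip=0)
print(np.round(robot.calibration("wrist")["mount"],3),robot.calibration("wrist")["K"])
E
```

```text
[[-0.563, -0.707, -0.103, 0.607, 0], [-0.606, -0.67, -0.103, 0.607, 0], [-0.648, -0.63, -0.103, 0.607, 0], [-0.686, -0.587, -0.103, 0.607, 0], [-0.722, -0.543, -0.103, 0.607, 0], [-0.755, -0.496, -0.103, 0.607, 0], [-0.785, -0.447, -0.103, 0.607, 0], [-0.812, -0.396, -0.103, 0.607, 0], [-0.836, -0.343, -0.103, 0.607, 0], [-0.856, -0.29, -0.103, 0.607, 0], [-0.873, -0.235, -0.103, 0.607, 0], [-0.886, -0.179, -0.102, 0.607, 0], [-0.895, -0.122, -0.103, 0.607, 0], [-0.901, -0.065, -0.102, 0.607, 0], [-0.903, -0.008, -0.103, 0.607, 0], [-0.903, 0.05, -0.102, 0.607, 0]]
[[  -0.      -0.958   -0.286   72.389]
 [   1.      -0.      -0.       0.99 ]
 [  -0.      -0.286    0.958 -142.885]
 [   0.       0.       0.       1.   ]] [[314.32381503   0.         286.05478523]
 [  0.         314.32381503 216.83490466]
 [  0.           0.           1.        ]]
```

Request:
step_arm(plan=[[[-0.563, -0.707, -0.103, 0.607, 0], [-0.606, -0.67, -0.103, 0.607, 0], [-0.648, -0.63, -0.103, 0.607, 0], [-0.686, -0.587, -0.103, 0.607, 0], [-0.722, -0.543, -0.103, 0.607, 0], [-0.755, -0.496, -0.103, 0.607, 0], [-0.785, -0.447, -0.103, 0.607, 0], [-0.812, -0.396, -0.103, 0.607, 0], [-0.836, -0.343, -0.103, 0.607, 0], [-0.856, -0.29, -0.103, 0.607, 0], [-0.873, -0.235, -0.103, 0.607, 0], [-0.886, -0.179, -0.102, 0.607, 0], [-0.895, -0.122, -0.103, 0.607, 0], [-0.901, -0.065, -0.102, 0.607, 0], [-0.903, -0.008, -0.103, 0.607, 0], [-0.903, 0.05, -0.102, 0.607, 0], [0, 0, 0, 0, 0], [0, 0, 0, 0, 0]]])

```text
time: 3.45
eef_pos: [439.9, -329.9, 329.8]
tool_rot: [-3.141, -0.0, 1.671]
ft_force: [-0.6, -0.1, 0.2]
gripper_width: -0.1
gripper_force: 0.0
```

```bash
python3 - <<'E'
from h import *
s=robot.sense(); print(s["eef_pos"],s["tool_rot"],s["ft_force"])
im,P=cloud("wrist"); np.save("w1.npy",P); cv2.imwrite("pics/w1.png",im[...,::-1])
for n in ["magazine_bed","follower","follower_bar","pawl","pawl_grip","nail_box_center"]:
    for r in robot.spot_in(n,"wrist")[:2]:
        p=np.round(r["position"]).astype(int); print(n,p,round(r["confidence"],2),np.round(P[tuple(p)]))
E
```

```text
[ 439.9200755  -329.85030197  329.80886458] [-3.14129172e+00 -4.05326868e-04  1.67083898e+00] [-0.55722299 -0.06277     0.18634122]
magazine_bed [179 335] 0.62 [ 502. -319.   74.]
follower [178 305] 0.71 [ 464. -321.   77.]
follower_bar [174 303] 0.64 [ 461. -316.   75.]
follower_bar [223 327] 0.6 [ 489. -357.  142.]
pawl [224 325] 0.88 [ 487. -360.  140.]
pawl_grip [225 323] 0.65 [ 486. -362.  137.]
pawl_grip [ 41 496] 0.51 [ 695. -128.   15.]
nail_box_center [223 323] 0.68 [ 486. -360.  136.]
nail_box_center [196 249] 0.62 [ 389. -365.   18.]
```

View pics/w1.png

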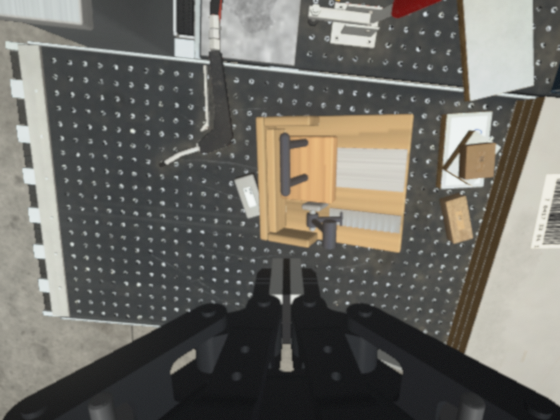

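```bash
python3 - <<'E'
from h import *
P=np.load("w1.npy")
for l,(r,c) in dict(upL=(120,409),upR=(247,400),loL=(124,260),loR=(236,264),slL=(126,318),slR=(238,300),barL=(139,284),barM=(165,285),barR=(190,286),g1=(226,329),g2=(235,330),g3=(244,330),rackend=(215,405)).items():
    print(l,np.round(np.nanmedian(P[r-1:r+2,c-1:c+2].reshape(-1,3),0),1))
# floor plane fit
for nm,(a,b,c,d) in dict(floorL=(126,145,345,405),mid=(155,185,345,400),low=(200,212,300,310)).items():
    Q=P[a:b,c:d].reshape(-1,3);m=Q.mean(0);u,s,v=np.linalg.svd(Q-m);n=v[2]*np.sign(v[2,2]);print(nm,m.round(1),n.round(3),np.degrees(np.arccos(n[2])),np.arctan2(-n[1],-n[0]),s)
E
```

```text
upL [ 570.9 -239.7  102.7]
upR [ 591.6 -393.   102.6]
loL [ 400.5 -261.2   53.9]
loR [ 417.6 -412.8   53.2]
slL [ 474.8 -256.3   52.3]
slR [ 466.8 -401.7   77.3]
barL [ 432.9 -273.5  120.6]
barM [ 436.8 -301.4  120.7]
barR [ 440.7 -329.4  121.3]
g1 [ 491.5 -360.3  143.1]
g2 [ 494.1 -370.6  142.5]
g3 [ 495.5 -381.3  143. ]
rackend [ 6.328e+02 -3.757e+02 -1.000e-01]Traceback (most recent call last):
  File "<stdin>", line 7, in <module>
    u, s, vh = gufunc(a, signature=signature)
               ~~~~~~^^^^^^^^^^^^^^^^^^^^^^^^
    raise LinAlgError("SVD did not converge")
numpy.linalg.LinAlgError: SVD did not converge
```

```bash
cat >> h.py <<'E'
TH=.135; YAW=np.pi/2+TH
RB=Ro.from_euler('zy',[0,0]).as_matrix() if 0 else Ro.from_euler('z',TH).as_matrix()@Ro.from_euler('y',-27.5,degrees=True).as_matrix()
O=np.array([430.4,-334.5,23.6])
H=np.array([np.cos(TH),np.sin(TH),0]); Z=np.array([0,0,1.])
def b2w(x,y,z): return O+RB@np.array([x,y,z],float)
def w2b(p): return (np.array(p)-O)@RB
E
python3 - <<'E'
from h import *
P=np.load("w1.npy"); Q=w2b(P)
for nm,k in dict(floor=(Q[...,0]>100)&(Q[...,0]<165)&(Q[...,1]>50)&(Q[...,1]<80),).items(): print(nm,k.sum(),np.nanpercentile(Q[k][:,2],[10,50,90]))
k=(abs(Q[...,2]-36)<5)&(Q[...,0]<80);print("walls y",np.nanpercentile(Q[k][:,1],[1,99]))
k=(abs(Q[...,2]-81)<4)&(Q[...,1]>0)&(Q[...,1]<60)&(Q[...,0]<80);print("bar x",np.nanpercentile(Q[k][:,0],[5,50,95]),np.nanpercentile(Q[k][:,1],[1,99]))
k=(Q[...,2]>62)&(Q[...,1]<-20);print("grip",np.nanpercentile(Q[k],[3,50,97],axis=0).round())
k=(Q[...,2]>32)&(Q[...,2]<42)&(abs(Q[...,1])<60);print("plate/wall x",np.histogram(Q[k][:,0],range(-20,60,4)))
g=b2w(104,-46,71);print(g)
s=go(g+31*H+[0,0,70],YAW,0);s=go(g+31*H+[0,0,-9],YAW,0,start=s);s=go(g-14*H+[0,0,-9],YAW,0,start=s,n=5)
E
```

```text
floor 1464 [-1.26725303 -0.12770077  0.94215765]
walls y [-200.59377506  223.76069467]
bar x [-213.46182004   48.09982288   57.44812547] [ 0.46388252 59.59935485]
grip [[-362. -237.   65.]
 [-264. -122.  111.]
 [-172.  -26.  161.]]
plate/wall x (array([  0,  11, 164, 229, 307,  31, 186, 234, 374,  56,   0,   0,   0,
         0,   0,   0,   0,   3,  30]), array([-20, -16, -12,  -8,  -4,   0,   4,   8,  12,  16,  20,  24,  28,
        32,  36,  40,  44,  48,  52,  56]))
[ 495.5150773  -372.07805174  134.59962493]
[[-0.261, 0.455, 0.699, -0.109, 0], [-0.266, 0.452, 0.699, -0.109, 0], [-0.271, 0.449, 0.698, -0.109, 0]]
[[0.0, -0.0, 0.658, -0.0, 0], [0.0, -0.0, 0.659, -0.0, 0]]
[[0.0, -0.15, -0.0, -0.0, 0], [0.0, -0.15, -0.0, -0.0, 0], [0.0, -0.15, -0.0, -0.0, 0], [0.0, -0.15, -0.0, -0.0, 0], [0.0, -0.15, -0.0, -0.0, 0]]
```

Request:
step_arm(plan=[[[-0.261, 0.455, 0.699, -0.109, 0], [-0.266, 0.452, 0.699, -0.109, 0], [-0.271, 0.449, 0.698, -0.109, 0], [0, 0, 0.66, 0, 0], [0, 0, 0.66, 0, 0], [0, 0, 0, 0, 0], [0, -0.15, 0, 0, 0], [0, -0.15, 0, 0, 0], [0, -0.15, 0, 0, 0], [0, -0.15, 0, 0, 0], [0, -0.15, 0, 0, 0], [0, 0, 0, 0, 0], [0, 0, 0, 0, 0]]])

```text
time: 5.42
eef_pos: [481.7, -374.6, 125.1]
tool_rot: [3.141, 0.0, 1.705]
ft_force: [0.6, 0.3, -0.3]
gripper_width: -0.4
gripper_force: 0.0
```

```bash
python3 - <<'E'
from h import *
im,P=cloud("top"); Q=w2b(P)
s=robot.sense();print(s["ft_force"],w2b(s["eef_pos"]))
im,P=cloud("wrist"); cv2.imwrite("pics/w2.png",im[80:300,180:460,::-1])
E
```

```text
[ 0.36856539  0.39318785 -0.05060068] [ 87.18202152 -46.61406078  68.94047495]
```

View pics/w2.png

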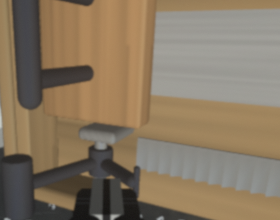

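```bash
python3 - <<'E'
from h import *
P=np.load("w1.npy"); Q=w2b(P)
k=(Q[...,2]>76)&(Q[...,2]<88)&(Q[...,1]>3)&(Q[...,1]<57)&(Q[...,0]>20)&(Q[...,0]<90);print("bar x",np.nanpercentile(Q[k][:,0],[2,50,98]),Q[k][:,2].max())
c=b2w(52.5,30,76);print(c)
g=robot.sense()["eef_pos"]
s=go(g+[0,0,60],YAW,0);s=go(c+[0,0,60],YAW,.5,start=s);s=go(c-[0,0,16],YAW,.5,start=s)
go(b2w(53,0,0),YAW,0,start=[*O,YAW],n=10)
E
```

```text
bar x [47.77173905 54.60182377 58.35741214] 84.2928242057621
[ 437.733056   -303.22851281  115.25462552]
[[0.0, 0.0, -0.5, -0.003, 0], [0.0, 0.0, -0.5, -0.003, 0]]
[[0.638, -0.284, 0.081, 0.0, 0.5], [0.639, -0.284, 0.081, 0.0, 0.5]]
[[-0.0, 0.0, 0.633, 0.0, 0.5], [-0.0, 0.0, 0.634, 0.0, 0.5]]
[[-0.0, 0.078, -0.041, -0.0, 0], [-0.0, 0.078, -0.041, -0.0, 0], [-0.0, 0.078, -0.041, -0.0, 0], [-0.0, 0.079, -0.041, -0.0, 0], [-0.0, 0.078, -0.041, -0.0, 0], [-0.0, 0.079, -0.041, -0.0, 0], [-0.0, 0.078, -0.04, -0.0, 0], [-0.0, 0.079, -0.041, -0.0, 0], [-0.0, 0.078, -0.04, -0.0, 0], [-0.0, 0.079, -0.041, -0.0, 0]]
```

Request:
step_arm(plan=[[[0, 0, -0.5, 0, 0], [0, 0, -0.5, 0, 0], [0.638, -0.284, 0.081, 0, 0.6], [0.639, -0.284, 0.081, 0, 0.6], [0, 0, 0, 0, 0.6], [0, 0, 0.633, 0, 0.6], [0, 0, 0.634, 0, 0.6], [0, 0, 0, 0, 0], [0, 0, 0, 0, 0], [0, 0, 0, 0, 0], [0, 0, 0, 0, 0]]], force=40)

```text
time: 6.9
eef_pos: [437.8, -304.0, 101.2]
tool_rot: [3.141, 0.002, 1.705]
ft_force: [-5.9, -1.2, 2.0]
gripper_width: 10.3
gripper_force: 39.3
```

Request:
step_arm(plan=[[[0, 0.078, -0.041, 0, 0], [0, 0.078, -0.041, 0, 0], [0, 0.078, -0.041, 0, 0], [0, 0.078, -0.041, 0, 0], [0, 0.078, -0.041, 0, 0], [0, 0.078, -0.041, 0, 0], [0, 0.078, -0.041, 0, 0], [0, 0.078, -0.041, 0, 0], [0, 0.078, -0.041, 0, 0], [0, 0.078, -0.041, 0, 0], [0, 0, 0, 0, 0], [0, 0, 0, 0, 0]]])

```text
time: 8.4
eef_pos: [481.6, -298.9, 124.1]
tool_rot: [-3.136, 0.002, 1.704]
ft_force: [-22.1, -16.1, -10.3]
gripper_width: 10.5
gripper_force: 40.7
```

```bash
python3 - <<'E'
from h import *
g=robot.sense()["eef_pos"]
s=go(g+[0,0,90],YAW,.6,n=2);s=go([555,60,290],YAW,1,start=s)
E
```

```text
[[0.0, 0.0, -0.75, -0.01, 0.6], [0.0, 0.0, -0.75, -0.01, 0.6]]
[[0.823, 0.288, -0.181, 0.0, 1], [0.823, 0.288, -0.181, 0.0, 1], [0.823, 0.288, -0.181, 0.0, 1], [0.823, 0.288, -0.18, 0.0, 1], [0.823, 0.288, -0.181, 0.0, 1], [0.824, 0.288, -0.18, 0.0, 1], [0.823, 0.289, -0.181, 0.0, 1]]
```

Request:
step_arm(plan=[[[0, 0, 0, 0, 0.6], [0, 0, 0, 0, 0.6], [0, 0, 0, 0, 0.6], [0, 0, -0.75, 0, 0.6], [0, 0, -0.75, 0, 0.6], [0.823, 0.288, -0.181, 0, 1], [0.823, 0.288, -0.181, 0, 1], [0.823, 0.288, -0.181, 0, 1], [0.823, 0.288, -0.18, 0, 1], [0.823, 0.288, -0.181, 0, 1], [0.824, 0.288, -0.18, 0, 1], [0.823, 0.289, -0.181, 0, 1], [0, 0, 0, 0, 1], [0, 0, 0, 0, 1]]])

```text
time: 10.15
eef_pos: [557.6, 61.9, 289.8]
tool_rot: [-3.142, 0.0, 1.706]
ft_force: [1.0, -0.1, 0.0]
gripper_width: 85.3
gripper_force: 0.0
```

```bash
python3 - <<'E'
from h import *
im,P=cloud("top"); Q=w2b(P)
k=(Q[...,2]>33)&(Q[...,2]<42)&(Q[...,1]<64)&(Q[...,1]>-64)&(Q[...,0]>20)&(Q[...,0]<100);print("plate x",np.nanpercentile(Q[k][:,0],[2,50,98]))
im,P=cloud("wrist"); cv2.imwrite("pics/w3.png",im[...,::-1]); np.save("w3.npy",P)
for n in ["board_a_center","board_b_center"]:
    for r in robot.spot_in(n,"wrist")[:2]:
        p=np.round(r["position"]).astype(int); print(n,p,round(r["confidence"],2),np.round(P[tuple(p)]))
k=(P[...,2]>60)&(P[...,2]<80)&(abs(P[...,0]-562)<60)&(abs(P[...,1]-95)<90)
(c,wh,a)=cv2.minAreaRect(P[k][:,:2].astype(np.float32)); print(k.sum(),c,wh,a)
for lo,hi in((64,69.9),(70,76)):
    kk=k&(P[...,2]>lo)&(P[...,2]<hi); q=P[kk]; print(lo,kk.sum(),cv2.minAreaRect(q[:,:2].astype(np.float32)),np.median(q,0))
E
```

```text
plate x [55.99113455 63.0432348  69.36280064]
board_a_center [156 289] 0.68 [557.  99.  69.]
board_b_center [160 307] 0.67 [578.  97.  72.]
3774 (567.2227172851562, 93.44923400878906) (36.074649810791016, 137.91213989257812) 11.309382438659668
64 1864 ((562.1470336914062, 92.37932586669922), (26.09309959411621, 137.85870361328125), 10.862204551696777) [557.57610297  97.18252886  68.11095145]
70 1888 ((568.5369873046875, 93.20472717285156), (34.41578674316406, 134.8267822265625), 11.68986701965332) [575.20672205  99.6910461   72.12041581]
```

View pics/w3.png

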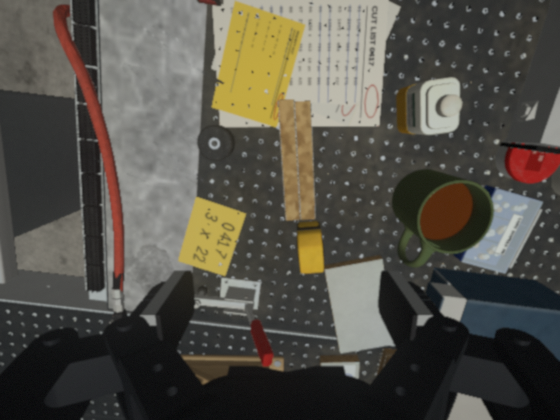

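```bash
python3 - <<'E'
from h import *
s=go([563.3,113,130],1.768,1);s=go([563.3,113,38],1.768,1,start=s)
E
```

```text
[[0.282, 0.07, 0.887, -0.205, 1], [0.281, 0.076, 0.887, -0.205, 1], [0.28, 0.082, 0.888, -0.205, 1]]
[[-0.0, 0.0, 0.767, 0.0, 1], [-0.0, 0.0, 0.766, 0.0, 1]]
```

Request:
step_arm(plan=[[[0.282, 0.07, 0.887, -0.205, 1], [0.281, 0.076, 0.887, -0.205, 1], [0.28, 0.082, 0.888, -0.205, 1], [0, 0, 0, 0, 1], [0, 0, 0.767, 0, 1], [0, 0, 0.766, 0, 1], [0, 0, 0, 0, 1], [0, 0, 0, 0, 0], [0, 0, 0, 0, 0], [0, 0, 0, 0, 0], [0, 0, 0, 0, 0]]], force=60)

```text
time: 11.72
eef_pos: [564.0, 113.9, 39.7]
tool_rot: [3.14, 0.001, 1.769]
ft_force: [-3.1, -1.1, 11.6]
gripper_width: 32.5
gripper_force: 59.1
```

```bash
python3 - <<'E'
from h import *
t=O+11*H+RB@[0,20,0]; print(t)
p=robot.sense()["eef_pos"]
s=go([*p[:2],220],1.768,0);s=go([t[0],t[1],220],YAW,0,start=s);s=go([t[0],t[1],120],YAW,0,start=s,n=4)
E
```

```text
[ 438.60810842 -313.20147995   23.6       ]
[[0.0, 0.0, -0.751, 0.004, 0], [0.0, 0.0, -0.751, 0.004, 0], [0.0, 0.0, -0.751, 0.004, 0], [0.0, 0.0, -0.752, 0.004, 0]]
[[-0.821, -0.43, 0.0, 0.074, 0], [-0.825, -0.424, 0.0, 0.074, 0], [-0.828, -0.418, 0.0, 0.074, 0], [-0.831, -0.411, 0.0, 0.074, 0], [-0.835, -0.405, 0.0, 0.074, 0], [-0.838, -0.398, 0.0, 0.074, 0], [-0.84, -0.392, 0.0, 0.074, 0], [-0.844, -0.385, 0.0, 0.074, 0]]
[[0.0, 0.0, 0.417, 0.0, 0], [0.0, 0.0, 0.417, 0.0, 0], [0.0, 0.0, 0.416, 0.0, 0], [0.0, 0.0, 0.417, 0.0, 0]]
```

Request:
step_arm(plan=[[[0, 0, -0.751, 0, 0], [0, 0, -0.751, 0, 0], [0, 0, -0.751, 0, 0], [0, 0, -0.752, 0, 0], [-0.821, -0.43, 0, 0.074, 0], [-0.825, -0.424, 0, 0.074, 0], [-0.828, -0.418, 0, 0.074, 0], [-0.831, -0.411, 0, 0.074, 0], [-0.835, -0.405, 0, 0.074, 0], [-0.838, -0.398, 0, 0.074, 0], [-0.84, -0.392, 0, 0.074, 0], [-0.844, -0.385, 0, 0.074, 0], [0, 0, 0, 0, 0], [0, 0, 0, 0, 0]]], force=80)

```text
time: 13.48
eef_pos: [438.5, -313.1, 218.6]
tool_rot: [3.142, -0.0, 1.707]
ft_force: [0.2, -0.8, -2.0]
gripper_width: 32.1
gripper_force: 81.0
```

```bash
python3 - <<'E'
from h import *
t=O+11*H+RB@[0,20,0]
im,P=cloud("side"); cv2.imwrite("pics/s4.png",cv2.resize(im[150:310,180:380,::-1],(750,600)))
s=go([t[0],t[1],120],YAW,0);s=go([t[0],t[1],94],YAW,0,start=s,n=3)
E
```

```text
[[-0.004, -0.002, 0.822, 0.01, 0], [-0.004, -0.002, 0.823, 0.01, 0]]
[[-0.0, -0.0, 0.144, 0.0, 0], [-0.0, -0.0, 0.145, 0.0, 0], [-0.0, -0.0, 0.144, 0.0, 0]]
```

View pics/s4.png

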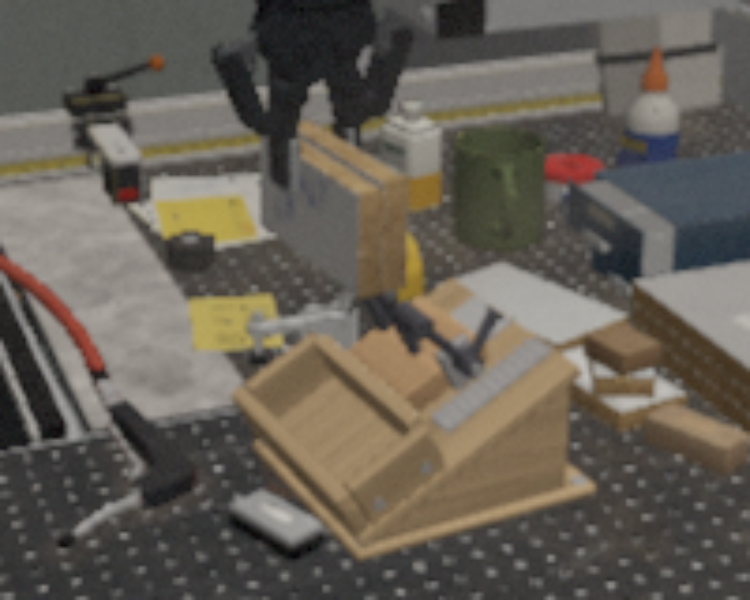

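```bash
python3 - <<'E'
from h import *
im,P=cloud("side"); p=robot.sense()["eef_pos"]; D=P-p; h=D@H; l=D@np.array([-H[1],H[0],0]); z=D[...,2]
k=(abs(h)<90)&(abs(l)<70)&(z>-10)&(z<160)
for a in range(-10,160,10):
    kk=k&(z>=a)&(z<a+10)
    if kk.sum()>3: print(a,kk.sum(),np.percentile(h[kk],[0,5,95,100]).round(),np.percentile(l[kk],[2,98]).round())
E
```

```text
-10 88 [-20. -20. -18. -16.] [-66.  44.]
0 68 [-26. -24. -18. -17.] [-67.  42.]
10 86 [-32. -30. -17. -16.] [-67.  43.]
20 97 [-32. -30.  -1.  28.] [-68.  41.]
30 260 [-32. -28.  18.  28.] [-68.  31.]
40 64 [-47. -37.  34.  39.] [-15.   8.]
50 148 [-52. -49.  44.  49.] [-14.  11.]
60 134 [-56. -53.  49.  53.] [-17.  12.]
70 162 [-60. -57.  51.  57.] [-19.  15.]
80 163 [-63. -62.  55.  62.] [-18.  12.]
90 200 [-67. -65.  55.  65.] [-21.   5.]
100 217 [-67. -64.  55.  61.] [-21.   7.]
110 147 [-45. -41.  33.  39.] [-14.   7.]
120 79 [-40. -38.  33.  36.] [-23.   5.]
130 123 [-39. -38.  20.  26.] [-38.   8.]
140 142 [-39. -38.  21.  26.] [-38.   6.]
150 140 [-39. -38.  19.  26.] [-39.   4.]
```

```bash
python3 - <<'E'
from h import *
t=O+12*H+RB@[0,20,0]
s=go([t[0],t[1],150],YAW,0);s=go([t[0],t[1],105],YAW,0,start=s,n=4)
E
```

```text
[[-0.006, 0.005, 0.572, 0.013, 0], [-0.006, 0.005, 0.573, 0.013, 0]]
[[0.0, -0.0, 0.187, 0.0, 0], [0.0, -0.0, 0.188, 0.0, 0], [0.0, -0.0, 0.187, 0.0, 0], [0.0, -0.0, 0.188, 0.0, 0]]
```

Request:
step_arm(plan=[[[-0.006, 0.007, 0.572, 0.013, 0], [-0.006, 0.007, 0.573, 0.013, 0], [0, 0, 0.187, 0, 0], [0, 0, 0.188, 0, 0], [0, 0, 0.187, 0, 0], [0, 0, 0.188, 0, 0], [0, 0, 0, 0, 0], [0, 0, 0, 0, 0]]])

```text
time: 14.58
eef_pos: [439.5, -314.0, 104.9]
tool_rot: [-3.141, -0.0, 1.705]
ft_force: [-0.1, 1.4, -3.8]
gripper_width: 32.2
gripper_force: 80.8
```

```bash
python3 - <<'E'
from h import *
im,P=cloud("side"); cv2.imwrite("pics/s5.png",cv2.resize(im[180:310,200:360,::-1],(738,600)))
E
```

```text
(no output)
```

View pics/s5.png

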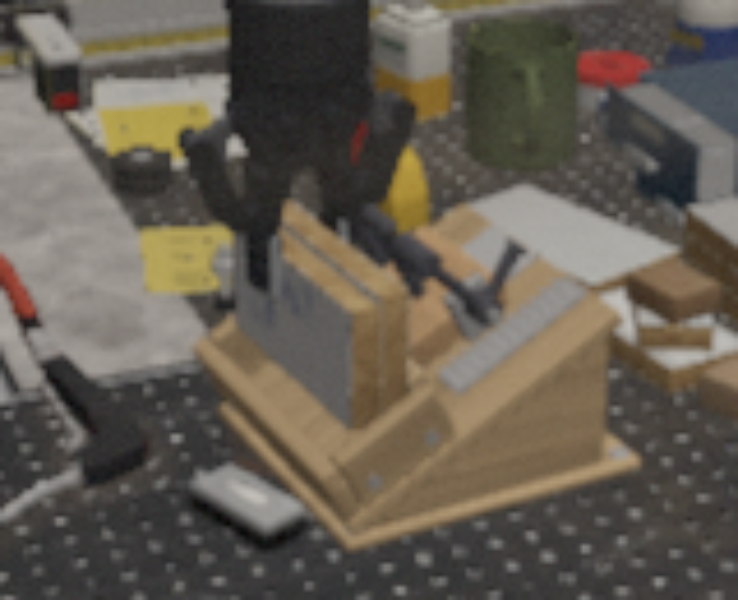

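Request:
step_arm(plan=[[[0, 0, 0, 0, 0.48], [0, 0, 0, 0, 0.48], [0, 0, 0, 0, 0.48], [0, 0, 0, 0, 0.48], [0, -0.1, 0, 0, 0.55], [0, -0.1, -0.1, 0, 0.6], [0, 0, -0.3, 0, 0.6], [0, 0, -0.6, 0, 0.6], [0, 0, -0.6, 0, 0.6], [0, 0, -0.5, 0, 0.6]]])

```text
time: 15.88
eef_pos: [427.7, -315.7, 233.7]
tool_rot: [3.14, 0.002, 1.705]
ft_force: [-0.5, 0.1, 0.5]
gripper_width: 51.2
gripper_force: 0.0
```

```bash
python3 - <<'E'
from h import *
im,P=cloud("side"); cv2.imwrite("pics/s6.png",cv2.resize(im[180:310,200:360,::-1],(738,600)))
for cam in("side","top"):
    im,P=cloud(cam); Q=w2b(P)
    k=(Q[...,2]>60)&(Q[...,2]<80)&(abs(Q[...,1])<75)&(Q[...,0]>-10)&(Q[...,0]<42)
    print(cam,k.sum(),np.percentile(Q[k],[3,20,50,80,97],axis=0).round(1))
E
```

```text
side 551 [[ -5.4 -70.   63.2]
 [  0.5 -59.5  70.5]
 [ 11.  -16.7  72.9]
 [ 21.5  31.5  75.9]
 [ 27.5  61.9  78. ]]
top 155 [[-3.1  4.9 64.5]
 [ 1.1 13.4 67.4]
 [10.  24.4 70.1]
 [23.8 36.9 73. ]
 [31.4 52.3 76.5]]
```

View pics/s6.png

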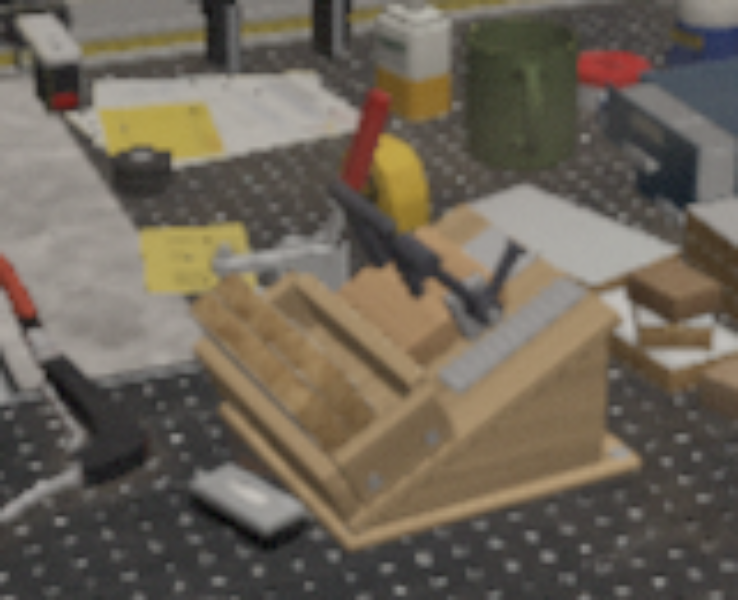

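```bash
python3 - <<'E'
from h import *
c=b2w(103.5,30,76);print(c)
s=go(c+[0,0,50],YAW,.6);s=go(c-[0,0,14],YAW,.6,start=s)
go(b2w(-23,0,0),YAW,0,start=[*O,YAW],n=8)
E
```

```text
[ 482.55900698 -297.13997655  138.80380479]
[[0.095, 0.471, 0.371, -0.005, 0.6], [0.095, 0.471, 0.372, -0.005, 0.6]]
[[0.0, 0.0, 0.533, -0.0, 0.6], [0.0, 0.0, 0.533, -0.0, 0.6]]
[[0.0, -0.043, 0.022, -0.0, 0], [0.0, -0.042, 0.022, -0.0, 0], [0.0, -0.043, 0.022, -0.0, 0], [0.0, -0.042, 0.022, -0.0, 0], [0.0, -0.043, 0.022, -0.0, 0], [0.0, -0.042, 0.022, -0.0, 0], [0.0, -0.043, 0.023, -0.0, 0], [0.0, -0.042, 0.022, -0.0, 0]]
```

Request:
step_arm(plan=[[[0.095, 0.471, 0.371, 0, 0.6], [0.095, 0.471, 0.372, 0, 0.6], [0, 0, 0, 0, 0.6], [0, 0, 0.533, 0, 0.6], [0, 0, 0.533, 0, 0.6], [0, 0, 0, 0, 0], [0, 0, 0, 0, 0], [0, 0, 0, 0, 0], [0, 0, 0, 0, 0], [0, -0.043, 0.022, 0, 0], [0, -0.042, 0.022, 0, 0], [0, -0.043, 0.022, 0, 0], [0, -0.042, 0.022, 0, 0], [0, -0.043, 0.022, 0, 0], [0, -0.042, 0.022, 0, 0], [0, -0.043, 0.023, 0, 0], [0, 0, 0, 0, 0]]], force=40)

```text
time: 18.15
eef_pos: [464.6, -299.4, 115.2]
tool_rot: [3.14, 0.001, 1.704]
ft_force: [-4.7, 4.4, 8.9]
gripper_width: 10.2
gripper_force: 39.5
```

Request:
step_arm(plan=[[[0, -0.025, 0.013, 0, 0], [0, -0.025, 0.013, 0, 0], [0, 0, 0, 0, 0], [0, 0, 0, 0, 0]]])

```text
time: 18.65
eef_pos: [462.1, -299.7, 113.9]
tool_rot: [3.139, 0.002, 1.705]
ft_force: [-1.9, 5.9, 10.9]
gripper_width: 10.4
gripper_force: 39.7
```

Request:
step_arm(plan=[[[0, -0.025, 0.013, 0, 0], [0, -0.015, 0.008, 0, 0], [0, 0, 0, 0, 0], [0, 0, 0, 0, 0]]])

```text
time: 19.15
eef_pos: [461.4, -299.8, 113.6]
tool_rot: [3.135, 0.003, 1.705]
ft_force: [11.0, 11.6, 16.4]
gripper_width: 10.3
gripper_force: 40.4
```

```bash
python3 - <<'E'
from h import *
p=robot.sense()["eef_pos"]; c=b2w(34+43,-46,83);print(c)
q=c-31*H
s=go(p+[0,0,90],YAW,.6);s=go([q[0],q[1],p[2]+85],YAW,0,start=s);s=go(q-[0,0,9],YAW,0,start=s);go(q+60*H+[0,0,7],YAW,0,start=s,n=8)
E
```

```text
[ 466.2931237  -376.04715714  132.77654237]
[[0.0, 0.0, -0.75, -0.004, 0.6], [0.0, 0.0, -0.75, -0.004, 0.6]]
[[-0.635, -0.304, 0.042, 0.0, 0], [-0.635, -0.303, 0.041, 0.0, 0]]
[[0.0, -0.0, 0.623, 0.0, 0], [0.0, -0.0, 0.624, 0.0, 0]]
[[0.0, 0.125, -0.033, 0.0, 0], [0.0, 0.125, -0.033, 0.0, 0], [0.0, 0.125, -0.034, 0.0, 0], [0.0, 0.125, -0.033, 0.0, 0], [0.0, 0.125, -0.034, 0.0, 0], [0.0, 0.125, -0.033, 0.0, 0], [0.0, 0.125, -0.034, 0.0, 0], [0.0, 0.125, -0.033, 0.0, 0]]
```

Request:
step_arm(plan=[[[0, 0, 0, 0, 0.6], [0, 0, 0, 0, 0.6], [0, 0, 0, 0, 0.6], [0, 0, -0.75, 0, 0.6], [0, 0, -0.75, 0, 0.6], [-0.635, -0.304, 0.042, 0, 0], [-0.635, -0.303, 0.041, 0, 0], [0, 0, 0, 0, 0], [0, 0, 0, 0, 0], [0, 0, 0, 0, 0]]])

```text
time: 20.4
eef_pos: [433.4, -379.6, 195.2]
tool_rot: [3.142, 0.0, 1.705]
ft_force: [-0.3, 0.5, 0.9]
gripper_width: -0.0
gripper_force: 0.0
```

Request:
step_arm(plan=[[[0, 0, 0.623, 0, 0], [0, 0, 0.624, 0, 0], [0, 0, 0, 0, 0], [0, 0.125, -0.033, 0, 0], [0, 0.125, -0.033, 0, 0], [0, 0.125, -0.034, 0, 0], [0, 0.125, -0.033, 0, 0], [0, 0.125, -0.034, 0, 0], [0, 0.125, -0.033, 0, 0], [0, 0.125, -0.034, 0, 0], [0, 0.125, -0.033, 0, 0], [0, 0, 0, 0, 0], [0, 0, 0, 0, 0]]])

```text
time: 22.02
eef_pos: [492.8, -372.1, 136.3]
tool_rot: [-3.141, -0.0, 1.705]
ft_force: [0.7, -0.8, 0.1]
gripper_width: -0.1
gripper_force: 0.0
```

Request:
step_arm(plan=[[[0, -0.5, -0.3, 0, 0], [0, -0.3, -0.8, 0, 0], [0.3, 0, -0.9, 0, 0], [0.5, 0, -0.3, 0, 0], [0.5, 0, 0, 0, 0], [0, 0, 0, 0, 0], [0, 0, 0, 0, 0]]])

```text
time: 22.9
eef_pos: [434.6, -301.6, 274.1]
tool_rot: [-3.141, 0.0, 1.705]
ft_force: [0.5, -0.9, 0.1]
gripper_width: 0.1
gripper_force: 0.0
```

```bash
python3 - <<'E'
from h import *
im,P=cloud("side"); a=cv2.resize(im[190:310,210:350,::-1],(400,343))
im,P=cloud("wrist"); cv2.imwrite("pics/f.png",np.hstack([a,cv2.resize(im[80:320,180:460,::-1],(400,343))]))
Q=w2b(P)
k=(Q[...,2]>60)&(Q[...,2]<100)&(Q[...,1]<-32)&(Q[...,1]>-60)&(Q[...,0]>40)&(Q[...,0]<170)
print(k.sum(),np.percentile(Q[k],[3,50,97],axis=0).round(1))
k=(Q[...,2]>34)&(Q[...,2]<42)&(Q[...,1]<-5)&(Q[...,1]>-64)&(Q[...,0]>28)&(Q[...,0]<70);print("plate x",np.nanpercentile(Q[k][:,0],[5,50,95]))
k=(Q[...,2]>62)&(Q[...,2]<80)&(abs(Q[...,1])<75)&(Q[...,0]>-10)&(Q[...,0]<42);print(np.percentile(Q[k],[1,3,50,97,99],axis=0).round(1))
E
```

```text
544 [[145.3 -59.1  61.8]
 [158.  -45.4  75.9]
 [165.3 -32.9  78.1]]
plate x [32.50110419 60.41714003 66.54160625]
[[ -1.5 -62.5  62.7]
 [ -0.2 -53.5  64.1]
 [ 19.5  12.7  69.8]
 [ 34.2  64.9  73.5]
 [ 34.6  67.8  73.8]]
```

View pics/f.png

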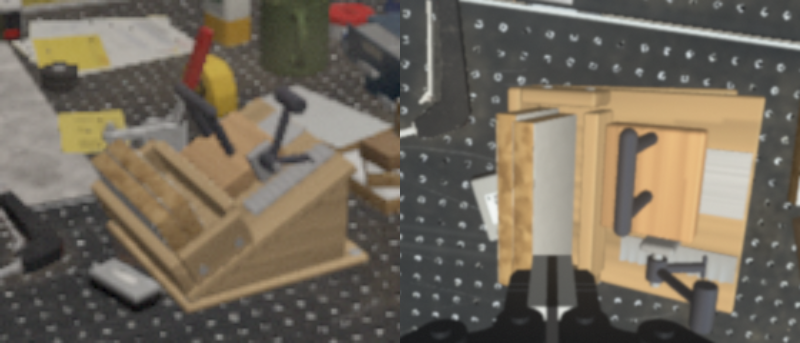

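```bash
python3 - <<'E'
from h import *
im,P=cloud("wrist"); Q=w2b(P)
k=(Q[...,2]>76)&(Q[...,2]<88)&(Q[...,1]>3)&(Q[...,1]<57)&(Q[...,0]>50)&(Q[...,0]<130);print("bar",np.percentile(Q[k],[2,50,98],axis=0).round(1))
x=np.percentile(Q[k][:,0],[2,98]).mean()
c=b2w(x,30,76);print(x,c)
s=go(c+[0,0,50],YAW,.6);s=go(c-[0,0,14],YAW,.6,start=s)
E
```

```text
bar [[ 98.8   4.1  76.9]
 [105.4  31.   81.3]
 [109.8  56.1  83.2]]
104.30819411128604 [ 483.26936129 -297.04349186  139.1769873 ]
[[-0.014, 0.408, 0.706, -0.008, 0.6], [-0.014, 0.407, 0.706, -0.008, 0.6]]
[[0.0, 0.0, 0.533, -0.0, 0.6], [0.0, 0.0, 0.533, -0.0, 0.6]]
```

Request:
step_arm(plan=[[[-0.014, 0.408, 0.706, 0, 0.6], [-0.014, 0.407, 0.706, 0, 0.6], [0, 0, 0, 0, 0.6], [0, 0, 0.533, 0, 0.6], [0, 0, 0.533, 0, 0.6], [0, 0, 0, 0, 0], [0, 0, 0, 0, 0], [0, 0, 0, 0, 0], [0, 0, 0, 0, 0], [0, -0.043, 0.022, 0, 0], [0, -0.042, 0.022, 0, 0], [0, -0.043, 0.022, 0, 0], [0, -0.042, 0.022, 0, 0], [0, -0.043, 0.022, 0, 0], [0, -0.042, 0.022, 0, 0], [0, -0.043, 0.023, 0, 0], [0, -0.025, 0.013, 0, 0], [0, 0, 0, 0, 0], [0, 0, 0, 0, 0]]], force=50)

```text
time: 25.42
eef_pos: [464.4, -299.5, 118.7]
tool_rot: [3.14, 0.002, 1.705]
ft_force: [-8.3, 6.6, 16.9]
gripper_width: 9.9
gripper_force: 50.0
```

Request:
step_arm(plan=[[[0, -0.025, 0.013, 0, 0], [0, -0.025, 0.013, 0, 0], [0, 0, 0, 0, 0], [0, 0, 0, 0, 0]]])

```text
time: 25.92
eef_pos: [461.6, -299.9, 117.3]
tool_rot: [3.14, 0.002, 1.705]
ft_force: [-8.4, 7.6, 18.5]
gripper_width: 9.9
gripper_force: 50.0
```

```bash
python3 - <<'E'
from h import *
s=robot.sense();print(s["eef_pos"],s["ft_force"],w2b(s["eef_pos"]))
im,P=cloud("wrist"); Q=w2b(P)
k=(Q[...,2]>55)&(Q[...,2]<100)&(Q[...,1]<-32)&(Q[...,1]>-60)&(Q[...,0]>40)&(Q[...,0]<175)
print(k.sum(),np.percentile(Q[k],[3,50,97],axis=0).round(1))
cv2.imwrite("pics/g.png",im[...,::-1])
E
```

```text
[ 461.6009219  -299.8557753   117.29486338] [-8.3757838   7.58875867 18.52623566] [74.82315194 30.12966659 66.67942997]Traceback (most recent call last):
  File "<stdin>", line 5, in <module>
    return _quantile_unchecked(
        a, q, axis, out, overwrite_input, method, keepdims, weights)
    return _ureduce(a,
                    func=_quantile_ureduce_func,
    ...<5 lines>...
                    overwrite_input=overwrite_input,
                    method=method)
    r = func(a, **kwargs)
    result = _quantile(arr,
                       quantiles=q,
    ...<2 lines>...
                       out=out,
                       weights=wgt)
    slices_having_nans = np.isnan(arr[-1, ...])
                                  ~~~^^^^^^^^^
IndexError: index -1 is out of bounds for axis 0 with size 0
```

Request:
step_arm(plan=[[[0, -0.025, 0.02, 0, 0], [0, -0.015, 0.02, 0, 0], [0, 0, 0, 0, 0], [0, 0, 0, 0, 0]]])

```text
time: 26.48
eef_pos: [461.5, -300.0, 117.1]
tool_rot: [3.134, 0.004, 1.705]
ft_force: [3.1, 18.1, 38.1]
gripper_width: 10.0
gripper_force: 52.2
```

Request:
step_arm(plan=[[[0, 0, -0.05, 0, 0], [0, 0, 0, 0, 0.5], [0, 0, 0, 0, 0.5], [0, 0, 0, 0, 0.5], [0, 0, -0.5, 0, 0.5], [0, 0, -0.9, 0, 0.5], [0, -0.5, -0.9, 0, 0.5], [0, -0.3, -0.5, 0, 0.5], [0, 0, 0, 0, 0.5], [0, 0, 0, 0, 0.5]]])

```text
time: 27.72
eef_pos: [411.1, -306.1, 281.9]
tool_rot: [-3.141, -0.0, 1.704]
ft_force: [-0.5, -1.0, -1.6]
gripper_width: 42.5
gripper_force: 0.0
```

```bash
python3 - <<'E'
from h import *
im,P=cloud("side"); a=cv2.resize(im[190:310,210:350,::-1],(400,343))
im,P=cloud("wrist"); cv2.imwrite("pics/g.png",np.hstack([a,cv2.resize(im[80:320,180:460,::-1],(400,343))]))
Q=w2b(P)
def pr(n,k): print(n,k.sum(), np.percentile(Q[k],[3,50,97],axis=0).round(1).tolist() if k.any() else '')
pr("grip",(Q[...,2]>55)&(Q[...,2]<100)&(Q[...,1]<-32)&(Q[...,1]>-60)&(Q[...,0]>60)&(Q[...,0]<175))
pr("bar",(Q[...,2]>76)&(Q[...,2]<88)&(Q[...,1]>3)&(Q[...,1]<57)&(Q[...,0]>50)&(Q[...,0]<130))
pr("boards",(Q[...,2]>62)&(Q[...,2]<80)&(abs(Q[...,1])<75)&(Q[...,0]>-10)&(Q[...,0]<42))
E
```

```text
grip 519 [[120.0, -58.8, 57.0], [136.1, -44.8, 74.7], [143.8, -32.9, 77.1]]
bar 674 [[76.5, 4.4, 76.8], [82.9, 30.7, 81.3], [87.2, 55.3, 83.0]]
boards 3580 [[-0.2, -63.7, 64.3], [19.9, 5.1, 70.7], [34.0, 64.6, 73.6]]
```

View pics/g.png

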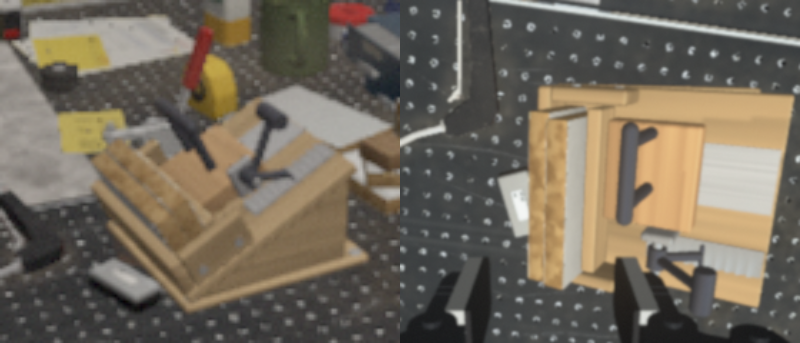

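```bash
python3 -c "
from plant import robot
print(robot.job_done())"
```

```text
the job is handed in; nothing more can be done
None
```

I handed the job in at about 28 s of the 72 s: both boards are seated in the bay, the follower is snug at about 34 mm and the pawl is down at roughly 0.1 rad. Flipping the pawl pushed the follower back once, so I ratcheted it up again with the pawl down. The hand-in returned no verdict.

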